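Load a paint bottle into the bottle mixer through its sprung dust flap

TASK

Load the tall square paint bottle into the grey bench-top bottle mixer: push it, foot first, straight down through the sprung dust flap until it stands upright and fully home on the floor of the well, then let go of it. Do not knock over the round bottle.

Things in the scene. Friction and masses are not known exactly. Their poses are not given: they have to be found in the camera images.
- tall_bottle_mid (a point): Centre of the tall square bottle: loose, upright, white plastic with paper label, 44 x 44 mm in plan, 160 mm tall, the top 20 mm a black cap 28 mm across; 0.25 kg. The point is 80 mm above its foot; z up, x and y square to its sides. Its lower 80 mm enters the well: grip the sides within 45 mm below the cap. A short square (90 mm) and a round bottle stand near it, places swapped at random.
- well_mouth (a point): Centre of the well's mouth, on top of the mixer, 110 mm above the table. The mixer is a fixed grey box 170 x 140 x 110 mm with a black strip on top; z up, x from the strip to the flap's hinge. The well is a rectangular hole 70 mm along x, 68 mm along y, 80 mm deep: at home the bottle's foot is 80 mm below this point and its upper half stands out.
- flap (a joint): Angle of the steel dust flap (66 x 64 x 3 mm) covering the mouth, 1 mm below the mixer's top: 0 shut (level), up to 1.5 as it swings down into the well about a hinge on the mouth's +x edge. A spring shuts it; the bottle's foot pushes it down with about 3 to 10 N, then it lies against the bottle's side, held open, and pushes it lightly to -x.
- round_bottle_mid (a point): Centre (half-way up) of the round bottle that must not be knocked over: loose, upright, white plastic with a black cap, 48 mm across and 135 mm tall; z is up.
Things that resemble listed ones, but are neither listed nor needed, are in the scene too. Leave any blue look-alike of the part that bears well_mouth alone. Leave any green look-alike of the part that bears tall_bottle_mid alone.

How it is judged:
By the outcome, as a careful person would: the job done as asked, in the order asked, and still so for the second after the job is handed in, with the robot touching nothing.
It also fails if it takes over 38 s, if anything falls off the work surface, if the arm or the gripper's body presses on something with over 40 N, if the wrist force passes 120 N, or if a joint passes its speed limit or range.

ROBOT

A 6-joint arm with a two-finger parallel gripper is mounted at the origin on the work surface. World frame = base frame: x ahead of the robot, y to its left, z up, the work surface at z = 0. Lengths are in mm, angles in degrees, forces in N, time in s.
With the tool pointing down it reaches from about 275 to 825 mm from the base axis. Payload 4.9 kg.
Tool frame: the origin (TCP) lies midway between the tips of the shut fingers; the grasp point (between the pads) lies 19 mm behind it; z points along the fingers, y is the line along which they close (so a half turn about z gives the same grasp; the last joint's range is limited). The gripper opens to 85 mm and grips with 20 to 120 N. Pads are 22 mm wide; open, the fingers measure 114 mm over their backs; the gripper's body (76 mm by 85 mm) begins 54 mm behind the grasp point. The pads swing forward as they close: fully open they stand 13 mm farther back than shut.
Start: joints at [-78.736, 18.69, -11.035, 60.275, 0, 82.311], TCP at [178.652, -520.194, 231.281] pointing down, gripper open.
Joint ranges: [-152.03, 152.03], [-55.5, 102.48], [-74.3, 77.21], [-110.64, 120.58], [-84.22, 78.4], [-180, 180]. Speed limits (degrees/s): [147.25, 147.25, 180, 180, 180, 180].

INTERFACE

Orientations are given as [roll, pitch, yaw] about the fixed x, y, z axes, in that order (R = Rz(yaw) Ry(pitch) Rx(roll)).
In Python, from station import env gives the robot as it stands.
- The arm moves only by the tool play_rows, never from a script. Its argument "motion" is a list of rows, each a list of 7 numbers: the shift along the tool's x, y, z normalised to -1 to 1, where 1 is 0.15 m, then the turn, a rotation vector about the tool's x, y, z normalised to -1 to 1, where 1 is 180 degrees, then the finger opening in mm, from 0 to 85.4. A call has 1 to 8 rows; each row is the pose to reach, as a shift and turn from the pose commanded when the call began, along the tool's axes at that moment, turning the shorter way round; what a row does not reach only later rows make up. A row lasts 1/12 s, in which the tool goes at most 41.7 mm and 7.16 degrees, less where a joint would pass 70% of its speed; a pose out of reach is approached as far as the arm can. A call with a number of a shift or a turn outside -1 to 1 is refused whole. A call with a gripper value outside its range is refused whole. The fingers move at their own pace and stop on an object; "grip_force" is the grip in N (left out, the last holds). Time passes only in rows, so rows that repeat a pose let the fingers close. It gives the time, the measured TCP pose, the force, the opening and the grip force at its end, in the units of the state.
- env.read_state(): the state, without advancing time (a new reading comes with each control period).
- env.capture(name): name is "scene" or "top" or "wrist"; returns a dict with "color" (384x512x3 uint8, blue, green, red), "depth" (384x512 float32, mm along the optical axis (not along the pixel's ray), 0 where there is no reading), "mtx" (3x3 intrinsics, pixels), "k1" (the pictures are not rectified: a ray, as slopes to the right and down, at radius r is drawn at 1 + k1 r^2 times it, then the intrinsics apply), "R" (3x3) and "t" (3): a world point X has camera coordinates R X + t. Camera axes: x right, y down, z forward; pixel columns grow to the right and rows downward; lengths in mm; the calibration is good to about 2 mm. A picture is of the moment at which its call begins.
- env.sign_off(): hands the job in; it is judged then, once.
The state is a dict: "time_s": time; "q": joint angles; "qvel": joint speeds; "joint_efforts": joint torques, N m; "tool_pos": TCP position; "eef_rot": TCP orientation; "force": force on the tool from outside, world axes, zero at the start; "moment": the same for the moment, N m; "grip_width": finger opening in mm; "grasp_force": force on a finger pad.
Only numpy, scipy, OpenCV 4.12 (cv2) and the standard library are available. Lean on these libraries where they do the work, as an engineer would, in place of code of your own. Each camera call takes 0.05 s, during which the arm holds its last target. There are 200 camera calls.

## Working session

There is one attempt and no reset: what is moved stays moved. The work goes in short steps, Python scripts to look and compute and a tool call to move; the robot and the scene stay as the last step left them, time stands still between calls to the robot, and variables do not carry over. Pictures are saved under pics/ and viewed, at most 10 in all, crops included, and the job is handed in when it is done.

Besides the shell and the picture viewer there is one more tool, called after "Request:" in YAML: its name, and indented under it one key for each argument. play_rows: Moves the arm, as the interface text tells. Scaled input: -1 to 1 covers 0.15 m each way for a shift and 180 degrees each way for a turn. Its arguments: {"type":"object","properties":{"motion":{"type":"array"},"grip_force":{"type":"number"}},"required":["motion"]}

```bash
ls; mkdir -p pics; cat > h.py <<'E'
import numpy as np,cv2,pickle
from station import env
def cap(n,f):
    c=env.capture(n); pickle.dump(c,open(f'{f}.pkl','wb')); cv2.imwrite(f'pics/{f}.png',c['color']); return c
def load(f): return pickle.load(open(f'{f}.pkl','rb'))
def cloud(c):
    m=np.array(c['mtx']);v,u=np.mgrid[0:384,0:512]
    p=np.stack([u,v],-1).reshape(-1,1,2).astype(float)
    d=np.array([c['k1'],0,0,0,0],float)
    r=cv2.undistortPoints(p,m,d).reshape(384,512,2)
    z=c['depth'].astype(float)
    P=np.dstack([r*z[...,None],z])
    W=(P-np.array(c['t']).ravel())@np.array(c['R'])
    W[z==0]=np.nan
    return W
E
python3 - <<'E'
from h import *
a=cap('top','top1');b=cap('scene','scene1')
cv2.imwrite('pics/both.png',cv2.resize(np.vstack([a['color'],b['color']]),(800*512//800,768))[:, :] if 0 else np.hstack([cv2.resize(a['color'],(400,300)),cv2.resize(b['color'],(400,300))]))
print(env.read_state()['time_s'])
E
```

```text
pics
0.1
```

View pics/top1.png

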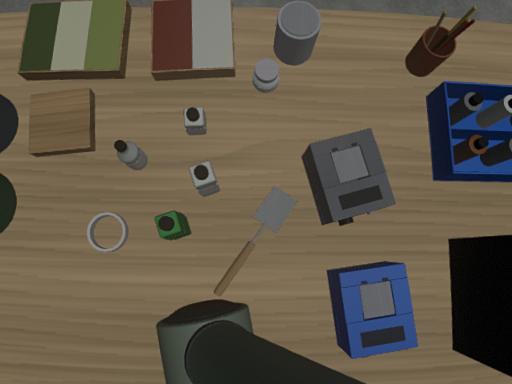

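View pics/scene1.png

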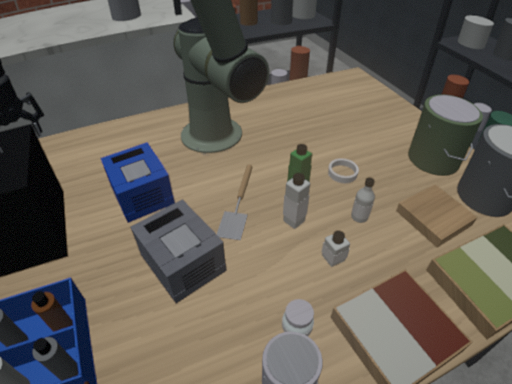

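The top view shows the grey mixer with its flap near (350,163) and strip near (361,197). The tall square bottle's cap is at (202,173), the short square bottle at (195,118), the round one at (125,148) and the green look-alike at (170,224). The scene view agrees.

```bash
python3 - <<'E'
from h import *
np.set_printoptions(precision=1,suppress=True)
for f in ('top1','scene1'):
    c=load(f);W=cloud(c)
    print(f,'cam',-np.array(c['R']).T@np.array(c['t']).ravel())
    if f=='top1':
        for n,(u,v) in dict(tallcap=(201,172),short=(194,117),round=(121,146),green=(167,223),flap=(350,163),strip=(361,197)).items(): print(n,W[v,u])
        win=(slice(120,235),slice(295,400));bw=(slice(155,200),slice(185,222))
    else: win=(slice(195,300),slice(125,230));bw=(slice(170,232),slice(278,315))
    # mixer top
    w=W[win].reshape(-1,3);col=c['color'][win].reshape(-1,3).astype(int)
    s=(abs(w[:,2]-110)<8);w2=w[s];print('top z med',np.median(w2[:,2]),s.sum())
    r=cv2.minAreaRect(w2[:,:2].astype(np.float32));print('mixer rect',r)
    g=col.sum(1)
    for n,m in (('flap',s&(g>330)),('strip',s&(g<110))):
        print(n,m.sum(),w[m].mean(0) if m.any() else '',cv2.minAreaRect(w[m][:,:2].astype(np.float32)) if m.sum()>5 else '')
    print('bright pct',np.percentile(g[s],[2,10,50,80,90,95]))
    b=W[bw].reshape(-1,3)
    s=(b[:,2]>15)&(b[:,2]<136); 
    near=b[s]; 
    print('bottle all',len(near),cv2.minAreaRect(near[:,:2].astype(np.float32)))
    s=(b[:,2]>132)&(b[:,2]<148);print('shoulder',s.sum(),b[s].mean(0),cv2.minAreaRect(b[s][:,:2].astype(np.float32)))
    s=(b[:,2]>153)&(b[:,2]<168);print('cap',s.sum(),b[s].mean(0),cv2.minEnclosingCircle(b[s][:,:2].astype(np.float32)))
E
```

```text
top1 cam [325.8 -13.3 834.6]
tallcap [469.8  69.8 159.9]
short [606.5  97.6  88.7]
round [527.9 237.  132.6]
green [372.2 130.8 159.3]
flap [ 503.9 -233.   107.8]
strip [ 431.9 -252.4  111. ]
top z med 109.33043451734277 5266
mixer rect ((482.4331359863281, -237.15911865234375), (170.67715454101562, 142.28387451171875), 15.717047691345215)
flap 0  
strip 11 [ 424.5 -191.   104.2] ((421.5173034667969, -222.43716430664062), (121.86138153076172, 81.13066101074219), 82.28128051757812)
bright pct [114.  122.5 226.  236.  302.  304. ]
bottle all 237 ((471.9046325683594, 69.9343490600586), (45.97029113769531, 44.48687744140625), 19.688156127929688)
shoulder 320 [469.1  68.9 138.9] ((472.1585693359375, 70.4410629272461), (44.927879333496094, 43.53653335571289), 19.338943481445312)
cap 166 [471.3  70.2 159.3] ((471.8675231933594, 70.6205825805664), 13.838340759277344)
scene1 cam [1013.7 -273.8  719.7]
top z med 109.5439001442691 3953
mixer rect ((482.62384033203125, -236.1671905517578), (172.86175537109375, 141.97781372070312), 16.10918426513672)
flap 740 [ 498.  -229.   108.9] ((472.22735595703125, -229.86631774902344), (154.66098022460938, 124.0640640258789), 16.04405403137207)
strip 290 [ 433.2 -251.4  110.5] ((432.5519104003906, -250.21588134765625), (25.688932418823242, 85.33164978027344), 15.985514640808105)
bright pct [ 71.  160.2 295.  317.  392.  396. ]
bottle all 988 ((433.6440124511719, 96.84552001953125), (63.02276611328125, 154.3448486328125), 57.399009704589844)
shoulder 187 [480.2  66.2 139. ] ((472.5574951171875, 72.19908142089844), (43.16721725463867, 44.231754302978516), 20.38656234741211)
cap 86 [474.2  71.1 157.7] ((471.4489440917969, 72.2855453491211), 14.489753723144531)
```

```bash
python3 - <<'E'
from h import *
np.set_printoptions(precision=1,suppress=True)
a=np.deg2rad(16);A=np.array([[np.cos(a),-np.sin(a)],[np.sin(a),np.cos(a)]])
out=[]
for f,win,t in (('top1',(slice(120,235),slice(295,400)),285),('scene1',(slice(195,300),slice(125,230)),350)):
    c=load(f);W=cloud(c);w=W[win].reshape(-1,3);g=c['color'][win].reshape(-1,3).astype(int).sum(1)
    s=abs(w[:,2]-109)<8
    l=(w[:,:2]-[482.5,-236.7])@A
    m=s&(g>t)&(abs(l[:,1])<45)&(l[:,0]>-35)&(l[:,0]<65)
    print(f,m.sum(),np.percentile(l[m],[1,5,50,95,99],axis=0).T, w[m].mean(0))
    q=l[m];print(cv2.minAreaRect(q.astype(np.float32)))
    # rectified picture at z=110
    X,Y=np.meshgrid(np.arange(-90,90,.4),np.arange(80,-80,-.4))
    p=np.stack([X,Y],-1).reshape(-1,2)@A.T+[482.5,-236.7]
    p=np.c_[p,np.full(len(p),110.)]
    R=np.array(c['R']);
    uv,_=cv2.projectPoints(p,cv2.Rodrigues(R)[0],np.array(c['t'],float).ravel(),np.array(c['mtx'],float),np.array([c['k1'],0,0,0,0.]))
    uv=uv.reshape(X.shape+(2,)).astype(np.float32)
    out.append(cv2.remap(c['color'],uv,None,cv2.INTER_LINEAR))
im=np.hstack(out)
im=cv2.resize(im,None,fx=.888,fy=.888) if im.shape[1]>800 else im
print(im.shape)
cv2.imwrite('pics/rect.png',im)
E
```

```text
top1 850 [[-10.7  -8.2  20.   48.8  51.3]
 [-30.3 -27.7   0.1  27.5  30.1]] [ 501.9 -231.   108.6]
((20.399410247802734, -0.16068267822265625), (62.44165802001953, 63.199214935302734), 89.87139892578125)
scene1 660 [[-10.3  -7.6  21.9  49.5  51.9]
 [-29.9 -27.6  -0.3  28.2  30.9]] [ 503.3 -230.6  108.8]
((21.307334899902344, 0.9716682434082031), (63.02122116088867, 65.38694763183594), 89.2096176147461)
(355, 799, 3)
```

View pics/rect.png

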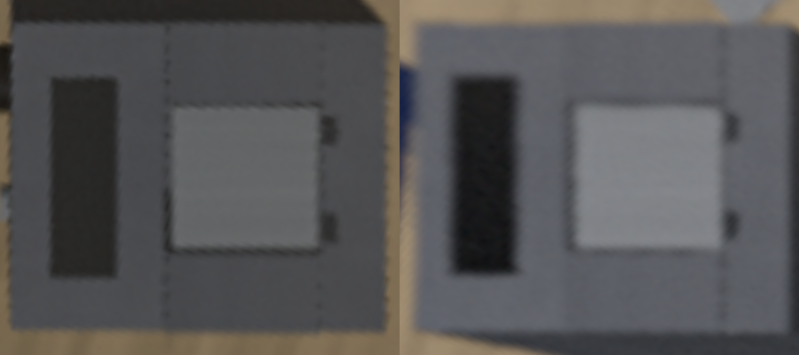

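```bash
cat > w.py <<'E'
import sys
from h import *
from scipy.spatial.transform import Rotation as Ro
np.set_printoptions(precision=4,suppress=True)
s=env.read_state();r=Ro.from_euler('xyz',s['eef_rot'],degrees=True);M=r.as_matrix()
print(s['time_s'],'pos',s['tool_pos'],'rpy',s['eef_rot'],'q',s['q'],'F',s['force'],'w',s['grip_width'],s['grasp_force'])
ya=np.degrees(np.arctan2(M[1,1],M[0,1]));print('tool y azimuth',ya)
if len(sys.argv)>4:
    x,y,z,a=map(float,sys.argv[1:5])
    print('shift',M.T@(np.array([x,y,z])-s['tool_pos'])/150)
    for k in (-180,-90,0,90,180):
        # target down with y azimuth a+k
        b=np.radians(a+k);Y=np.array([np.cos(b),np.sin(b),0]);Z=np.array([0,0,-1.]);T=np.c_[np.cross(Y,Z),Y,Z]
        print(k,'turn',Ro.from_matrix(M.T@T).as_rotvec()/np.pi, 'deg',np.degrees(np.linalg.norm(Ro.from_matrix(M.T@T).as_rotvec())))
E
python3 w.py 472 70.5 250 19.5
```

```text
0.1 pos [ 178.546  -519.6688  230.5969] rpy [-179.9132   -0.0116   18.9545] q [-78.736   18.727  -11.0851  60.2755  -0.0001  82.3095] F [ 0.346  -0.508   0.0133] w 85.04412811841583 0.0
tool y azimuth -71.04546052284618
shift [ 3.1283 -3.0859 -0.124 ]
-180 turn [-0.0004  0.0003  0.497 ] deg 89.45456442075633
-90 turn [-0.0005 -0.0001 -0.003 ] deg 0.5524504435228543
0 turn [-0.0003 -0.0004 -0.503 ] deg 90.54550246979221
90 turn [-0.0001  0.0008  0.997 ] deg 179.4545308162775
180 turn [-0.0004  0.0003  0.497 ] deg 89.45456442075634
```

Request:
play_rows:
  motion:
    - [0.08,-0.08,-0.02,0,0,-0.02,85]
    - [0.22,-0.22,-0.04,0,0,-0.06,85]
    - [0.38,-0.38,-0.06,0,0,-0.1,85]
    - [0.54,-0.54,-0.08,0,0,-0.14,85]
    - [0.7,-0.7,-0.1,0,0,-0.18,85]
    - [0.85,-0.85,-0.12,0,0,-0.22,85]
    - [0.95,-0.95,-0.12,0,0,-0.25,85]
    - [1,-1,-0.12,0,0,-0.28,85]

```text
time_s: 0.77
tool_pos: [272.4, -326.8, 249.2]
eef_rot: [-180.0, -0.1, 69.8]
force: [0.3, 0.9, -0.2]
grip_width: 84.7
grasp_force: 0.0
```

```bash
python3 w.py 472 70.5 250 19.5
```

```text
0.7667 pos [ 272.3906 -326.7679  249.2264] rpy [-179.9753   -0.0677   69.7687] q [-60.1747   4.6674 -26.1847  59.2102   0.0361  50.0566] F [ 0.2599  0.8772 -0.2455] w 84.69061245522853 0.0
tool y azimuth -20.231275926864228
shift [ 2.9452  0.3328 -0.0018]
-180 turn [-0.0005  0.      0.7793] deg 140.26871768970062
-90 turn [-0.0003 -0.0003  0.2793] deg 50.26875776161883
0 turn [-0.     -0.0004 -0.2207] deg 39.73135314355287
90 turn [ 0.0004 -0.0004 -0.7207] deg 129.7313011106751
180 turn [-0.0005  0.      0.7793] deg 140.26871768970062
```

Request:
play_rows:
  motion:
    - [0.08,0.01,0,0,0,0,85]
    - [0.25,0.03,0,0,0,0,85]
    - [0.45,0.06,0,0,0,0,85]
    - [0.65,0.08,0,0,0,0,85]
    - [0.85,0.1,0,0,0,0,85]
    - [1,0.11,0,0,0,0,85]

```text
time_s: 1.27
tool_pos: [340.6, -193.2, 249.1]
eef_rot: [-180.0, -0.0, 69.2]
force: [1.2, 0.6, -0.2]
grip_width: 84.9
grasp_force: 0.0
```

Request:
play_rows:
  motion:
    - [0.15,0.02,0,0,0,0,85]
    - [0.35,0.04,0,0,0,0,85]
    - [0.55,0.06,0,0,0,0,85]
    - [0.75,0.08,0,0,0,0,85]
    - [0.9,0.1,0,0,0,0,85]
    - [1,0.11,0,0,0,0,85]

```text
time_s: 1.77
tool_pos: [409.2, -58.6, 249.1]
eef_rot: [-180.0, -0.0, 69.3]
force: [1.0, 0.6, -0.1]
grip_width: 84.7
grasp_force: 0.0
```

Request:
play_rows:
  motion:
    - [0.08,0.01,0,0,0,-0.03,85]
    - [0.22,0.03,0,0,0,-0.06,85]
    - [0.38,0.05,0,0,0,-0.1,85]
    - [0.54,0.07,0,0,0,-0.14,85]
    - [0.7,0.09,0,0,0,-0.17,85]
    - [0.85,0.1,0,0,0,-0.2,85]
    - [0.92,0.11,0,0,0,-0.22,85]
    - [0.92,0.11,0,0,0,-0.22,85]

```text
time_s: 2.43
tool_pos: [473.4, 64.5, 248.8]
eef_rot: [180.0, -0.0, 109.0]
force: [-1.1, 0.4, 0.5]
grip_width: 85.2
grasp_force: 0.0
```

```bash
python3 w.py 472 70.5 100 19.5; python3 -c "
from h import *
c=cap('wrist','wr1')"
```

```text
2.4333 pos [473.3539  64.4759 248.8459] rpy [179.9989  -0.0305 109.031 ] q [ -1.1246  10.3271 -19.5808  60.1016   0.029   69.8444] F [-1.0977  0.4308  0.5437] w 85.1853213186176 0.0
tool y azimuth 19.030970180010367
shift [0.0404 0.0045 0.9923]
-180 turn [-0.0003 -0.      0.9974] deg 179.53097048609894
-90 turn [-0.0001 -0.0001  0.4974] deg 89.53097457034757
0 turn [ 0.     -0.0002 -0.0026] deg 0.4700222220924272
90 turn [ 0.0001 -0.0001 -0.5026] deg 90.46903356485163
180 turn [-0.0003 -0.      0.9974] deg 179.53097048609897
```

View pics/wr1.png

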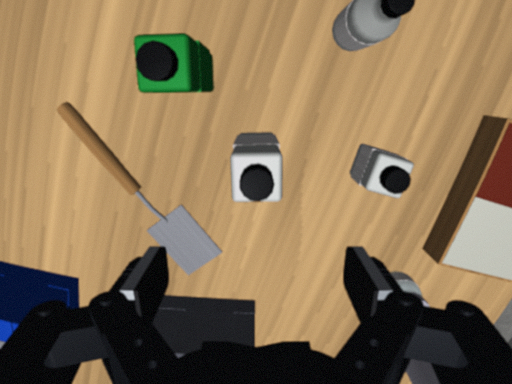

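The wrist view shows the tall bottle's cap at (256,182), centred between the fingers and square to them. I'll descend onto it.

Request:
play_rows:
  motion:
    - [0.04,0,0.06,0,0,-0.003,85]
    - [0.04,0,0.2,0,0,-0.003,85]
    - [0.04,0,0.36,0,0,-0.003,85]
    - [0.04,0,0.52,0,0,-0.003,85]
    - [0.04,0,0.68,0,0,-0.003,85]
    - [0.04,0,0.84,0,0,-0.003,85]
    - [0.04,0,0.96,0,0,-0.003,85]
    - [0.04,0,0.99,0,0,-0.003,85]

```text
time_s: 3.15
tool_pos: [467.4, 67.8, 97.6]
eef_rot: [-179.7, -0.1, 109.3]
force: [-0.3, 0.2, -1.0]
grip_width: 84.6
grasp_force: 0.0
```

Request:
play_rows:
  motion:
    - [0,0,0,0,0,0,60]
    - [0,0,0,0,0,0,50]
    - [0,0,0,0,0,0,44]
    - [0,0,0,0,0,0,38]
    - [0,0,0,0,0,0,34]
    - [0,0,0,0,0,0,30]
    - [0,0,0,0,0,0,30]
    - [0,0,0,0,0,0,30]
  grip_force: 60

```text
time_s: 3.82
tool_pos: [472.0, 68.4, 102.2]
eef_rot: [179.8, 0.1, 109.5]
force: [-0.3, 0.3, 7.4]
grip_width: 43.6
grasp_force: 62.0
```

```bash
python3 w.py 472 70.5 240 19.5
```

```text
3.8167 pos [472.0197  68.4006 102.1631] rpy [179.8372   0.0784 109.4859] q [ -0.6203  18.766  -32.2752  38.779   -0.0176  69.8937] F [-0.3042  0.3235  7.3905] w 43.56871881748386 62.02636241912842
tool y azimuth 19.486128495001108
shift [ 0.012   0.0072 -0.9189]
-180 turn [ 0.0007 -0.0014  0.9999] deg 179.98601715846348
-90 turn [ 0.0011 -0.0004  0.4999] deg 89.98615966131466
0 turn [ 0.0009  0.0004 -0.0001] deg 0.18124792231505216
90 turn [ 0.0004  0.0011 -0.5001] deg 90.01412530961466
180 turn [ 0.0007 -0.0014  0.9999] deg 179.98601715846348
```

Request:
play_rows:
  motion:
    - [0,0,-0.04,0,0,0,30]
    - [0,0,-0.14,0,0,0,30]
    - [0,0,-0.28,0,0,0,30]
    - [0,0,-0.44,0,0,0,30]
    - [0,0,-0.6,0,0,0,30]
    - [0,0,-0.78,0,0,0,30]
    - [0,0,-0.92,0,0,0,30]
    - [0,0,-0.96,0,0,0,30]
  grip_force: 80

```text
time_s: 4.48
tool_pos: [471.9, 68.6, 248.2]
eef_rot: [179.7, 0.1, 109.5]
force: [1.8, 0.2, -2.5]
grip_width: 43.3
grasp_force: 81.9
```

```bash
python3 w.py 499 -232 246 16
```

```text
4.4833 pos [471.9278  68.5763 248.1752] rpy [179.7441   0.0896 109.5005] q [ -0.6129  10.0455 -20.0317  59.6517   0.0038  69.8864] F [ 1.8013  0.2403 -2.5045] w 43.2541823454659 81.87800645828247
tool y azimuth 19.500928814154587
shift [-1.9491 -0.4989  0.0153]
-180 turn [-0.0007  0.0022 -0.9805] deg 176.49928114819684
-90 turn [ 0.0015 -0.0008  0.5194] deg 93.50103038259283
0 turn [0.0014 0.0005 0.0194] deg 3.511209073291571
90 turn [ 0.0008  0.0015 -0.4806] deg 86.4996123192569
180 turn [-0.0007  0.0022 -0.9805] deg 176.49928114819684
```

Request:
play_rows:
  motion:
    - [-0.08,-0.02,0,0,0,0,30]
    - [-0.22,-0.06,0,0,0,0,30]
    - [-0.4,-0.1,0,0,0,0,30]
    - [-0.58,-0.15,0,0,0,0,30]
    - [-0.76,-0.2,0,0,0,0,30]
    - [-0.92,-0.24,0,0,0,0,30]
    - [-1,-0.26,0,0,0,0,30]

```text
time_s: 5.07
tool_pos: [483.4, -88.2, 243.7]
eef_rot: [-179.9, -0.0, 109.4]
force: [0.3, -0.1, -2.9]
grip_width: 43.6
grasp_force: 81.5
```

Request:
play_rows:
  motion:
    - [-0.15,-0.04,0,0.001,0,0.003,30]
    - [-0.32,-0.08,0,0.001,0,0.008,30]
    - [-0.5,-0.12,0,0.001,0,0.012,30]
    - [-0.68,-0.17,0,0.001,0,0.016,30]
    - [-0.84,-0.21,0,0.001,0,0.019,30]
    - [-0.92,-0.23,0,0.001,0,0.019,30]
    - [-0.94,-0.24,0,0.001,0,0.019,30]
    - [-0.94,-0.24,0,0.001,0,0.019,30]

```text
time_s: 5.73
tool_pos: [496.5, -230.6, 244.0]
eef_rot: [-179.8, -0.1, 106.0]
force: [0.3, 0.5, -3.2]
grip_width: 43.2
grasp_force: 81.6
```

```bash
python3 w.py 498 -232.3 246 16;  python3 - <<'E'
from h import *
a=cap('scene','sc2');b=cap('top','top2')
np.set_printoptions(precision=1,suppress=True)
im=[]
for c,(u0,u1,v0,v1) in ((a,(90,290,120,320)),(b,(270,470,70,270))):
    im.append(cv2.resize(c['color'][v0:v1,u0:u1],(400,400),interpolation=cv2.INTER_CUBIC))
cv2.imwrite('pics/c2.png',np.hstack(im))
E
```

```text
5.7333 pos [ 496.52   -230.6266  243.9675] rpy [-179.7741   -0.0984  106.0304] q [-32.5819  18.1402  -9.9175  62.1655  -0.1044  41.3878] F [ 0.3375  0.5125 -3.1512] w 43.15167105203742 81.56701326370239
tool y azimuth 16.03074101026749
shift [-0.0134  0.0063 -0.0136]
-180 turn [ 0.0009 -0.002  -0.9998] deg 179.96945308217718
-90 turn [-0.0014  0.0006  0.5002] deg 90.03081175654664
0 turn [-0.0013 -0.0005  0.0002] deg 0.24828602616530634
90 turn [-0.0006 -0.0014 -0.4998] deg 89.96971806213548
180 turn [ 0.0009 -0.002  -0.9998] deg 179.96945308217718
```

View pics/c2.png

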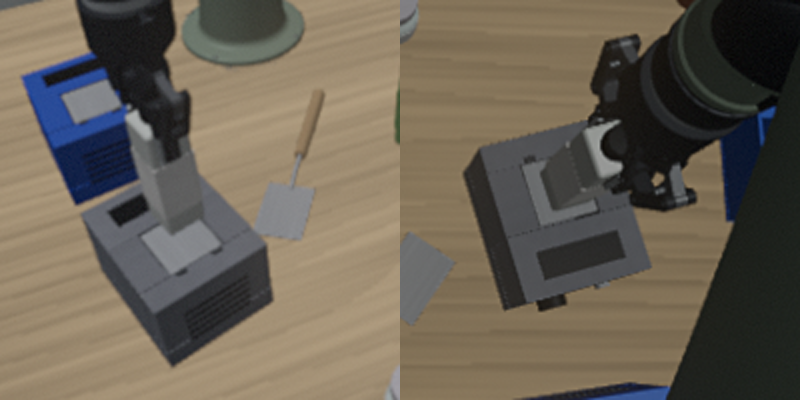

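```bash
python3 - <<'E'
from h import *
np.set_printoptions(precision=1,suppress=True)
a=np.deg2rad(16);A=np.array([[np.cos(a),-np.sin(a)],[np.sin(a),np.cos(a)]])
for f in ('sc2','top2'):
    W=cloud(load(f)).reshape(-1,3)
    l=(W[:,:2]-[501.7,-231.2])@A
    for lo,hi in ((145,165),(165,185),(185,205),(205,222)):
        m=(W[:,2]>lo)&(W[:,2]<hi)&(abs(l)<45).all(1)
        if m.sum()>10: print(f,lo,m.sum(),'x',np.percentile(l[m,0],[2,10,50,90,98]),'y',np.percentile(l[m,1],[2,10,50,90,98]))
    m=(W[:,2]>120)&(abs(l)<45).all(1); print('min z',np.percentile(W[m,2],[0,2]))
E
```

```text
sc2 145 158 x [-16.7  -5.5  16.4  17.7  18.2] y [-15.5 -15.   -1.7  20.8  25.3]
sc2 165 178 x [-21.4  -8.1  16.8  18.3  19.1] y [-15.8 -15.3  -0.5  21.8  26.5]
sc2 185 203 x [-22.9  -9.4  16.6  18.2  18.9] y [-15.8 -15.4  -1.6  22.7  27.9]
sc2 205 176 x [-22.   -9.7  16.7  18.2  18.9] y [-15.7 -15.5  -1.6  22.2  27. ]
min z [141.8 167.5]
top2 145 90 x [-26.2 -26.  -11.6  11.2  16.2] y [-7.5  6.2 27.  27.7 27.9]
top2 165 101 x [-26.4 -25.8 -11.6  11.1  16. ] y [-13.2   0.   27.2  27.7  28.2]
top2 185 119 x [-26.5 -26.  -12.2  10.2  15. ] y [-8.2  8.3 27.  27.8 28.2]
top2 205 97 x [-26.1 -26.   -7.9  11.5  15.7] y [ 1.3 12.4 27.  27.9 28.1]
min z [145.2 176.3]
```

Request:
play_rows:
  motion:
    - [-0.02,0,0.01,0,0,0,30]
    - [-0.04,0,0.05,0,0,0,30]
    - [-0.04,0,0.12,0,0,0,30]
    - [-0.04,0,0.17,0,0,0,30]
    - [-0.04,0,0.22,0,0,0,30]
    - [-0.04,0,0.26,0,0,0,30]
    - [-0.04,0,0.3,0,0,0,30]
  grip_force: 100

```text
time_s: 6.42
tool_pos: [498.6, -236.6, 199.3]
eef_rot: [-179.8, 0.0, 106.1]
force: [-0.6, -0.2, -0.2]
grip_width: 43.1
grasp_force: 103.1
```

Request:
play_rows:
  motion:
    - [0,0,0.03,0,0,0,30]
    - [0,0,0.07,0,0,0,30]
    - [0,0,0.11,0,0,0,30]
    - [0,0,0.15,0,0,0,30]
    - [0,0,0.19,0,0,0,30]
    - [0,0,0.23,0,0,0,30]
    - [0,0,0.26,0,0,0,30]

```text
time_s: 7.0
tool_pos: [498.1, -236.5, 159.8]
eef_rot: [-179.8, -0.0, 106.1]
force: [-0.5, 0.3, -2.5]
grip_width: 43.0
grasp_force: 102.9
```

```bash
python3 w.py 498 -232.3 132 16;  python3 - <<'E'
from h import *
np.set_printoptions(precision=1,suppress=True)
a=np.deg2rad(16);A=np.array([[np.cos(a),-np.sin(a)],[np.sin(a),np.cos(a)]])
for f,n in (('sc3','scene'),('top3','top')):
    c=cap(n,f)
    W=cloud(c).reshape(-1,3)
    l=(W[:,:2]-[501.7,-231.2])@A
    for lo,hi in ((114,130),(130,146)):
        m=(W[:,2]>lo)&(W[:,2]<hi)&(abs(l)<45).all(1)
        if m.sum()>10: print(f,lo,m.sum(),'x',np.percentile(l[m,0],[2,10,50,90,98]),'y',np.percentile(l[m,1],[2,10,50,90,98]))
E
```

```text
7.0 pos [ 498.0526 -236.522   159.757 ] rpy [-179.7825   -0.0391  106.0674] q [-32.9969  22.2808 -16.8393  51.0519  -0.1386  40.9358] F [-0.4686  0.2624 -2.5232] w 43.03171148043714 102.90324211120605
tool y azimuth 16.067528262990255
shift [0.027  0.0082 0.185 ]
-180 turn [ 0.0003 -0.0019 -0.9996] deg 179.93254607809612
-90 turn [-0.0011  0.0008  0.5004] deg 90.06766678913667
0 turn [-0.0012 -0.0002  0.0004] deg 0.23100731579320738
90 turn [-0.0008 -0.0011 -0.4996] deg 89.93275919608293
180 turn [ 0.0003 -0.0019 -0.9996] deg 179.93254607809612
sc3 114 125 x [-21.3  -8.3  16.8  18.4  19.3] y [-22.1 -21.8  -8.1  16.3  20.9]
sc3 130 134 x [-23.6 -10.2  16.9  18.5  19.4] y [-22.2 -21.8  -7.2  16.5  21. ]
top3 114 68 x [-27.2 -27.   -9.5  13.3  31.2] y [-4.8  5.5 20.5 21.1 21.3]
top3 130 73 x [-27.2 -26.9  -8.   12.5  16.9] y [ 1.2 11.7 20.6 21.3 21.5]
```

Request:
play_rows:
  motion:
    - [0,0,0.03,0,0,0,30]
    - [0,0,0.06,0,0,0,30]
    - [0,0,0.09,0,0,0,30]
    - [0,0,0.12,0,0,0,30]
    - [0,0,0.14,0,0,0,30]
    - [0,0,0.16,0,0,0,30]
    - [0,0,0.16,0,0,0,30]

```text
time_s: 7.68
tool_pos: [497.9, -236.6, 136.0]
eef_rot: [-179.8, -0.0, 106.1]
force: [-0.4, -0.2, -2.7]
grip_width: 42.9
grasp_force: 102.8
```

Request:
play_rows:
  motion:
    - [0,0,0.01,0,0,0,30]
    - [0,0,0.02,0,0,0,30]
    - [0,0,0.02,0,0,0,30]

```text
time_s: 7.93
tool_pos: [498.3, -236.8, 133.6]
eef_rot: [-179.8, 0.0, 106.1]
force: [-0.9, -0.5, -3.1]
grip_width: 42.9
grasp_force: 102.8
```

Request:
play_rows:
  motion:
    - [0,0,0.01,0,0,0,30]
    - [0,0,0.01,0,0,0,30]

```text
time_s: 8.1
tool_pos: [498.5, -236.9, 132.3]
eef_rot: [-179.8, 0.0, 106.1]
force: [-0.9, -0.5, -2.3]
grip_width: 42.9
grasp_force: 103.0
```

Request:
play_rows:
  motion:
    - [0,0,0.01,0,0,0,30]
    - [0,0,0.01,0,0,0,30]

```text
time_s: 8.27
tool_pos: [498.5, -236.9, 132.2]
eef_rot: [-179.8, 0.1, 106.1]
force: [-2.9, 0.8, 8.0]
grip_width: 43.1
grasp_force: 104.0
```

Request:
play_rows:
  motion:
    - [0,0,0.007,0,0,0,30]
    - [0,0,0.007,0,0,0,30]

```text
time_s: 8.43
tool_pos: [498.6, -237.0, 132.2]
eef_rot: [-179.9, 0.1, 106.1]
force: [-5.0, 1.7, 15.7]
grip_width: 43.0
grasp_force: 105.2
```

Request:
play_rows:
  motion:
    - [0,0,0,0,0,0,48]
    - [0,0,0,0,0,0,54]
    - [0,0,0,0,0,0,62]
    - [0,0,0,0,0,0,70]
    - [0,0,0,0,0,0,70]
    - [0,0,0,0,0,0,70]

```text
time_s: 8.93
tool_pos: [498.4, -236.7, 129.5]
eef_rot: [-179.8, -0.0, 106.1]
force: [-0.2, 1.3, 0.6]
grip_width: 70.1
grasp_force: 0.0
```

```bash
cat > chk.py <<'E'
from h import *
import sys
np.set_printoptions(precision=1,suppress=True)
k=sys.argv[1]
a=np.deg2rad(16);A=np.array([[np.cos(a),-np.sin(a)],[np.sin(a),np.cos(a)]])
im=[]
for n,(u0,v0) in (('scene',(90,100)),('top',(270,70))):
    c=cap(n,n+k)
    W=cloud(c).reshape(-1,3)
    l=(W[:,:2]-[501.7,-231.2])@A
    for lo,hi in ((113,127),(127,141),(141,152),(152,167),(167,180),(180,200)):
        m=(W[:,2]>lo)&(W[:,2]<hi)&(abs(l)<40).all(1)
        if m.sum()>10: print(n,lo,m.sum(),'x',np.percentile(l[m,0],[2,50,98]),'y',np.percentile(l[m,1],[2,50,98]),'z',np.median(W[m,2]))
    im.append(cv2.resize(c['color'][v0:v0+200,u0:u0+200],(400,400),interpolation=cv2.INTER_CUBIC))
cv2.imwrite(f'pics/c{k}.png',np.hstack(im))
E
python3 chk.py 4; python3 w.py
```

```text
scene 113 70 x [-25.   16.2  38.6] y [-23.2 -19.1  22.3] z 119.88273553320279
scene 127 58 x [-21.8  14.9  33.7] y [-22.8 -21.8 -10.6] z 133.34128256190778
scene 141 51 x [-21.   15.7  37.7] y [-22.7 -19.2 -10.5] z 146.14104861342133
scene 152 98 x [-39.7   7.3  37.3] y [-22.5 -17.9  -5.6] z 160.04719612338388
scene 167 109 x [-39.4  -1.9  37.5] y [-21.5 -15.5  -7.9] z 169.73611014014466
scene 180 51 x [-38.1   8.4  39.9] y [-20.  -13.8   3.4] z 189.76496490569153
top 113 68 x [-27.5 -12.1  38.6] y [-13.9  19.6  32.2] z 120.31400771804232
top 127 70 x [-27.4  -8.7  29.6] y [-11.9  19.   19.9] z 133.64249054131784
top 141 69 x [-27.2  -2.8  35.6] y [-6.5 18.8 20.1] z 146.4049883361998
top 152 100 x [-27.2  -6.3  35.8] y [-1.7 18.6 20.1] z 161.46309110423306
top 167 181 x [-26.2  -6.8  29.8] y [-0.2 10.3 18.4] z 169.47056591483633
top 180 98 x [-37.4  -4.6  39.3] y [-6.3  7.1 11.9] z 188.22156710465157
9.0333 pos [ 498.3469 -236.7077  129.5843] rpy [-179.8171   -0.0063  106.0745] q [-32.999   24.0388 -19.0529  47.0329  -0.1341  40.9267] F [-0.5424 -0.6948 -0.0506] w 70.18456697560187 0.0
tool y azimuth 16.074477254964584
```

View pics/c4.png

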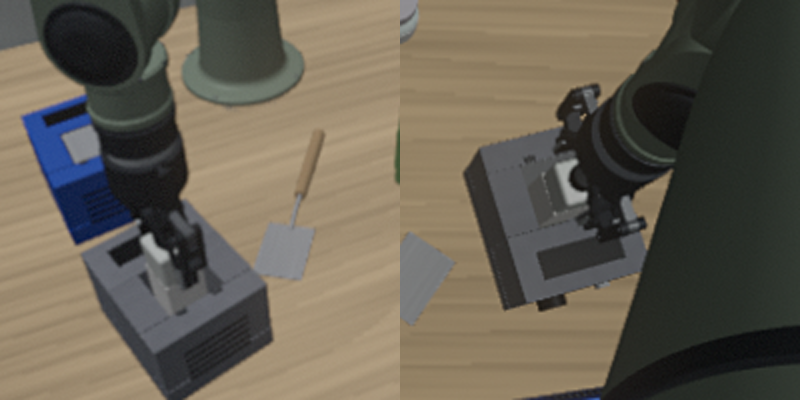

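The bottle is at the right height: shoulder at 170 mm and cap top at 190 mm. I'll retreat upward and check again.

Request:
play_rows:
  motion:
    - [0,0,-0.03,0,0,0,76]
    - [0,0,-0.1,0,0,0,76]
    - [0,0,-0.22,0,0,0,76]
    - [0,0,-0.36,0,0,0,76]
    - [0,0,-0.52,0,0,0,76]
    - [0,0,-0.68,0,0,0,76]
    - [0,0,-0.8,0,0,0,76]
    - [0,0,-0.84,0,0,0,76]

```text
time_s: 9.7
tool_pos: [500.2, -237.5, 260.0]
eef_rot: [180.0, 0.3, 106.1]
force: [-0.6, -0.4, -0.6]
grip_width: 75.7
grasp_force: 0.0
```

Request:
play_rows:
  motion:
    - [0.1,0,-0.05,0,0,0,76]
    - [0.3,0,-0.1,0,0,0,76]
    - [0.5,0,-0.1,0,0,0,76]
    - [0.7,0,-0.1,0,0,0,76]
    - [0.9,0,-0.1,0,0,0,76]
    - [1,0,-0.1,0,0,0,76]
    - [1,0,-0.1,0,0,0,76]

```text
time_s: 10.28
tool_pos: [455.0, -88.9, 270.3]
eef_rot: [-179.7, -0.1, 106.3]
force: [-0.5, 0.3, 0.3]
grip_width: 76.0
grasp_force: 0.0
```

```bash
python3 chk.py 5; python3 w.py; python3 -c "
from h import *
W=cloud(cap('top','t6'));print(W[146,121])"
```

```text
scene 113 115 x [-23.2  16.1  32.9] y [-23.   -8.6  20.4] z 120.00940257138127
scene 127 111 x [-20.6  15.7  18.1] y [-22.7 -10.2  18.2] z 133.58201552968777
scene 141 93 x [-20.8  15.6  18.5] y [-22.6  -9.1  18.1] z 147.11421544739963
scene 152 131 x [-20.9  15.5  17.6] y [-22.5  -8.   18.8] z 160.1181534675659
scene 167 217 x [-22.1   5.4  16.3] y [-21.5  -8.3  18.8] z 170.13631572286081
scene 180 137 x [-17.1  -0.9   7.9] y [-13.5  -2.4  10.3] z 189.45594401501896
10.3833 pos [456.7622 -91.724  270.52  ] rpy [-179.7939    0.004   106.1598] q [-20.3613   8.3992 -18.6888  63.0752  -0.1259  53.4791] F [ 0.1106 -0.2516  0.3363] w 75.9119039089636 0.0
tool y azimuth 16.159757817921097
[527.63866155 236.70987234 133.42098045]
```

View pics/c5.png

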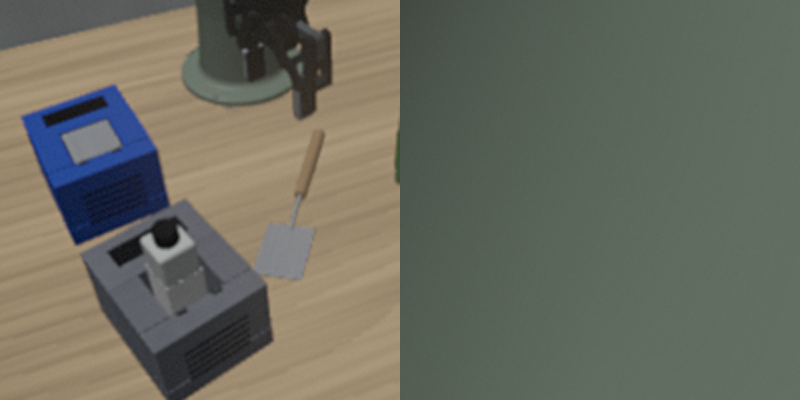

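The scene view shows the bottle upright in the grey mixer's well, cap at crop (165,232), with the gripper clear. The round bottle still stands, its cap at z = 133 mm.

```bash
python3 -c "
from station import env
print(env.sign_off())"
```

```text
the job is handed in; nothing more can be done
None
```

The tall square bottle stands upright and fully home in the grey mixer's well, let go of, with the round bottle still standing; I handed the job in at about 10.5 s, and no verdict came back.

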